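Third hand at the test-case holder

TASK

Shut the lid of the loaded black test case, then slide the case along the worktop, square and midway between the holder's two side arms, until its end presses the sprung rubber-faced plate back and the orange pointer stands in the green field (about 8 N). Keep it there steadily with the gripper and finish while still pressing, because a colleague will now screw the strap on; never push the plate to its end stop, and leave everything else alone.

Things in the scene. Friction and masses are not known exactly. Their poses are not given: they have to be found in the camera images.
- test_case: black flat case, loose, about 0.2 kg with its contents (small bottles, fixed in it), 44 mm high with the lid shut. Origin at the centre of its underside, z up; long sides at x = -53 and +57 mm, ends at y = -82 and +82 mm. The lid is hinged along the +x side; the +y end is to press on the plate, the -y end is pushed on.
- test_case_lid (a joint): lid (50 g), rad: 0 shut, 2.01 fully open, leaning back beyond upright. Turns about an axis along the case's y at x = 58, z = 31 mm, slightly stiff: it sinks shut slowly (some seconds) from below about 0.9, stays where it is left between about 1.1 and 1.7, sinks open above. Pressing it down shuts it at once. Shut, it is a tray 110 x 164 x 13 mm over z = 31 to 44 mm.
- lid_edge (a point): point on the outer (top) face of the lid at the middle of its free edge, 111 mm from the hinge; with the lid fully open it is about 125 mm above the worktop and about 60 mm beyond the hinge.
- holder: steel and grey holder, fixed. Origin on the worktop below the middle of the resting rubber face; x along that face, +y the direction to press, z up. Housing 150 mm wide, y = 35 to 90 mm, 52 mm high, scale on top. Side arms, 36 mm high: inner faces at x = -85 and +85 mm, outer feet to 111, reach to y = -64 mm. The case goes between them, axes parallel to the holder's.
- press_plate (a joint): travel of the sprung plate towards +y of the holder, m: 0 at rest, end stop at 0.020. Spring: 3 N to start it, then 0.5 N more for each mm (8 N at 0.010). The orange pointer above it stands in the white field below 0.006, in the green field from 0.006 to 0.014, in the red beyond.
- plate_face (a point): centre of the rubber face (120 mm wide, from 6 to 40 mm above the worktop), moves with the plate.
- strap: bystander: loose flat steel strap, 226 x 20 x 3 mm, the part the colleague will screw on; origin under its middle.
- screwdriver: bystander: loose screwdriver lying on the worktop.
- mug_a: bystander: dark blue mug, 73 mm across, 92 mm high; origin under its middle.
- mug_b: bystander: white mug with a blue and green picture, 73 mm across, 92 mm high; origin under its middle.
- timer: bystander: red and white wind-up timer, 68 mm across, 64 mm high; origin under its middle.
- cup_a: bystander: white cup, 71 mm across, 58 mm high; origin under its middle.
- saucer_a: bystander: white saucer, 150 mm across; origin under its middle.
Things that resemble listed ones, but are neither listed nor needed, are in the scene too. Leave any pink or purple look-alike of the test_case alone.

How it is judged (in metres and radians):
On the way, in this order (a step that is already met when the one before it is completed fails the run):
1. the lid is shut while the plate is still untouched (value of joint test_case_lid below 0.08 rad and value of joint press_plate below 0.003 m), for 0.2 s.
2. the shut case stands square between the arms and presses the plate into the green field for a second (value of joint test_case_lid below 0.08 rad and value of joint press_plate between 0.0055 and 0.0145 m and contact force between test_case and holder between 4.5 and 12.5 N and x of test_case in the frame of holder between -0.02 and 0.02 m and angle between the y axis of test_case and the y axis of holder, either way round below 0.08 rad), for 1 s.
At the end, for the whole second after the job is handed in: At the end the gripper still pushes: lid shut (< 0.08 rad), case flat, within 20 mm of midway and 0.08 rad of square, plate pressed back 5.5 to 14.5 mm by the case (4.5 to 12.5 N on the holder), at rest, the arm not touching the holder (all of step 2 and angle between test_case's own z axis and vertical below 0.06 rad and height (world z) of test_case below 0.005 m and linear speed of test_case below 0.01 m/s and contact force between any of the fingers, the arm and test_case above 3 N and contact force between each of the fingers, the arm and holder below 0.5 N); the arm keeps its last pose, push and grip.
It fails at once if the plate is pushed to its end stop (value of joint press_plate above 0.0185 m).
It fails at once if the case is lifted or tipped (height (world z) of test_case above 0.03 m or angle between test_case's own z axis and vertical above 0.35 rad).
It fails at once if a bystander is disturbed (distance of any of strap, screwdriver, mug_a, mug_b, timer, cup_a, saucer_a from where it was at the start of the episode above 0.03 m).
It also fails if it takes over 67 s, if anything falls off the work surface, if the arm or the gripper's body presses on something with over 40 N, if the wrist force passes 120 N, or if a joint passes its speed limit or range.

ROBOT

A 7-joint arm with a two-finger parallel gripper is mounted at the origin on a cart in front of the work surface, level with it; the furniture and walls round the work are solid. World frame = base frame: x ahead of the robot, y to its left, z up, the work surface at z = 0. Lengths are in mm, angles in rad, forces in N, time in s.
With the tool pointing down it reaches from about 400 to 925 mm from the base axis. Payload 5.6 kg.
Tool frame: the origin (TCP) lies on the front face of the gripper's body, between the roots of the fingers; the fingertips stand tip_reach ahead of it and the grasp point (between the pads) lies 54 mm ahead of it (tip_reach is the distance from the TCP to the fingertips, in mm); z points along the fingers, y is the line along which they close (so a half turn about z gives the same grasp; the last joint's range is limited). The gripper opens to 85 mm and grips with 20 to 120 N. Pads are 22 mm wide; open, the fingers measure 114 mm over their backs; the gripper's body (76 mm by 85 mm) begins 54 mm behind the grasp point. The pads swing forward as they close: fully open they stand 13 mm farther back than shut.
Start: joints at [1.084, 0.468, -0.012, 1.603, 0.006, 1.071, -0.056], TCP at [279.057, -587.054, 303.89] pointing down, gripper open.
Joint ranges: [-2.53, 2.53], [-0.31, 2.02], [-1.57, 1.55], [0.28, 2.44], [-1.29, 4.43], [0.15, 1.84], [-2.92, 2.92]. Speed limits (rad/s): [2.57, 2.57, 3.14, 3.14, 3.14, 3.14, 3.14].

INTERFACE

Orientations are given as a rotation vector (axis times angle).
In Python, from rig import movep, movel, move_joints, gripper_to, dwell, ik, capture, camera_model, Unreachable, close_job, get_t, get_joint_pos, get_qvel, get_joint_efforts, get_eef_pos, get_tcp_rot, get_force, get_moment, get_grip_width, get_grip_force, tip_reach gives the robot as it stands. Calls block until the motion is done:
- movep(position, orientation): joint-space move of the TCP to a pose.
- movel(position, feed=150, rot=None, guard=None): straight line of the TCP; rot=None keeps the orientation; feed is the mean speed in mm/s. With guard (N) it stops when the force on the tool has changed by that much, and returns True; else False.
- move_joints(angles): joint-space move.
- gripper_to(opening): finger opening in mm; the grip force is fixed at half the most; returns when the fingers have stopped.
- dwell(seconds).
- ik(position, orientation): joint angles nearest the present ones, or None.
- capture(name): name is "scene" or "top" or "wrist"; returns (picture, depth): 400x640x3 uint8, red, green, blue; 400x640 float32, mm along the optical axis (not along the pixel's ray), 0 where there is no reading.
- camera_model(name): a dict with "fx", "fy", "cx", "cy" (pixels), "k1" (the pictures are not rectified: a ray, as slopes to the right and down, at radius r is drawn at 1 + k1 r^2 times it, then the intrinsics apply), "R" (3x3) and "t" (3): a world point X has camera coordinates R X + t; the wrist camera has in their place "mount" (4x4, takes a point from camera to tool coordinates, whose origin is the TCP and whose axes are the flange's). Camera axes: x right, y down, z forward; pixel columns grow to the right and rows downward; lengths in mm; the calibration is good to about 2 mm. A picture is of the moment at which its call begins: read the wrist's pose just before it. camera_model takes no time and is no camera call.
A pose or a line that the arm cannot do raises Unreachable and nothing moves.
- close_job(): hands the job in; it is judged then, once.
Readings, each from a call of its own:
- get_t(): time.
- get_joint_pos(): joint angles.
- get_qvel(): joint speeds.
- get_joint_efforts(): joint torques, N m.
- get_eef_pos(): TCP position.
- get_tcp_rot(): TCP orientation.
- get_force(): force on the tool from outside, world axes, zero at the start.
- get_moment(): the same for the moment, N m.
- get_grip_width(): finger opening in mm.
- get_grip_force(): force on a finger pad.
Only numpy, scipy, OpenCV 4.12 (cv2) and the standard library are available. Lean on these libraries where they do the work, as an engineer would, in place of code of your own. Each camera call takes 0.05 s, during which the arm holds its last target. There are 200 camera calls.

## Working session

There is one attempt and no reset: what is moved stays moved. The work goes in short steps, each a Python script; the robot and the scene stay as the last script left them, time stands still between calls to the robot, and variables do not carry over. Pictures are saved under pics/ and viewed, at most 10 in all, crops included, and the job is handed in when it is done.

```bash
mkdir -p pics; ls
cat > h.py <<'E'
import numpy as np, cv2
from rig import *
def save(n,f):
    im,d=capture(n); cv2.imwrite(f'pics/{f}.png',im[:,:,::-1]); np.save(f'pics/{f}.npy',d); return im,d
def ray(n,uv):
    m=camera_model(n); uv=np.atleast_2d(uv).astype(float)
    K=np.array([[m['fx'],0,m['cx']],[0,m['fy'],m['cy']],[0,0,1]])
    p=np.c_[(uv[:,0]-m['cx'])/m['fx'],(uv[:,1]-m['cy'])/m['fy']]
    q=p.copy()
    for _ in range(20): q=p/(1+m['k1']*(q**2).sum(1,keepdims=True))
    return m,np.c_[q,np.ones(len(q))]
def plane(n,uv,z):
    m,r=ray(n,uv); R=np.array(m['R']);t=np.array(m['t'])
    o=-R.T@t; d=r@R; return o+d*((z-o[2])/d[:,2])[:,None]
def bydepth(n,uv,dep):
    m,r=ray(n,uv); R=np.array(m['R']);t=np.array(m['t'])
    return (r*np.asarray(dep)[:,None]-t)@R
def cloud(n,d):
    v,u=np.mgrid[0:400,0:640]; uv=np.c_[u.ravel(),v.ravel()]
    P=bydepth(n,uv,d.ravel()); P[d.ravel()<=0]=np.nan
    return P.reshape(400,640,3)
E
python3 - <<'E'
from h import *
for n in('scene','top'):
    save(n,n+'0'); m=camera_model(n); print(n,-np.array(m['R']).T@np.array(m['t']),m['fx'],m['k1'])
print(tip_reach, get_tcp_rot(), get_t())
E
```

```text
pics
scene [ 207.69825233  549.19166597 1009.89289933] 385.35116395417595 -0.030149162383398282
top [ 509.28861122 -138.32929652 1405.67776832] 428.5545876451223 -0.08361178012130561
72.6 [-3.06308878e+00 -6.91001036e-01  7.06361822e-04] 0.1
```

View pics/top0.png

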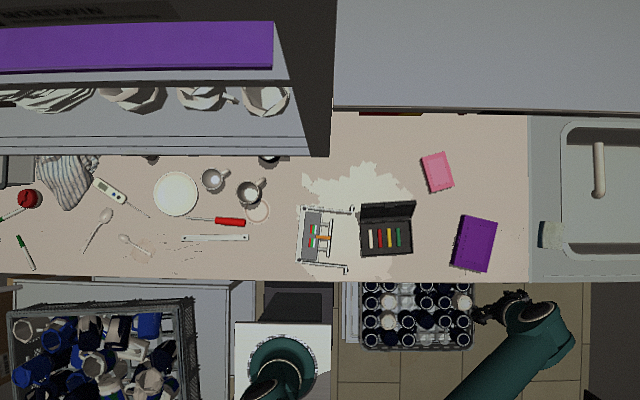

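View pics/scene0.png

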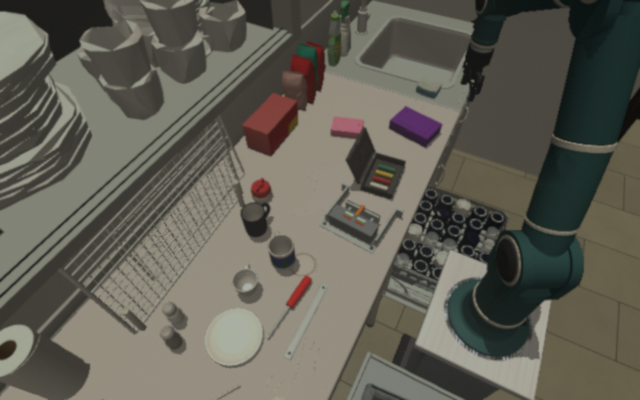

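The top view shows the black open case at about (387,230) with its hinge on the upper (+x) side, and the holder left of it at about (325,238) with its mouth facing the case. The scene view shows the same, with the lid leaning back. Next I enlarge the region.

Run:
```python
from h import *
im=cv2.imread('pics/top0.png'); d=np.load('pics/top0.npy')
c=im[190:285,285:425]; cv2.imwrite('pics/crop.png',cv2.resize(c,None,fx=5.7,fy=5.7,interpolation=cv2.INTER_CUBIC))
P=cloud('top',d)
# height map of region, print coarse
H=P[190:285,285:425,2]
print(np.nanmin(H),np.nanmax(H))
hm=cv2.applyColorMap(np.uint8(np.clip(np.nan_to_num(H)*1.8,0,255)),cv2.COLORMAP_JET)
cv2.imwrite('pics/cropz.png',cv2.resize(hm,None,fx=5.7,fy=5.7,interpolation=cv2.INTER_NEAREST))
```

```text
-911.961873081767 142.5097190345459
```

View pics/crop.png

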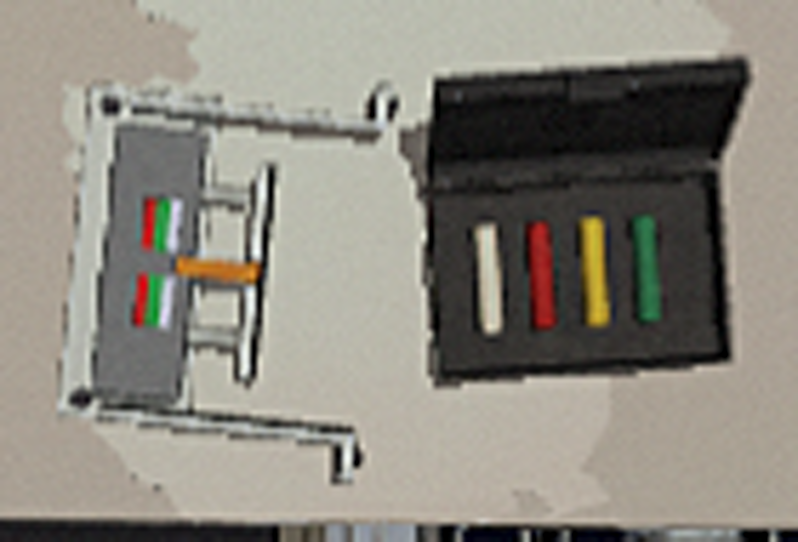

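View pics/cropz.png

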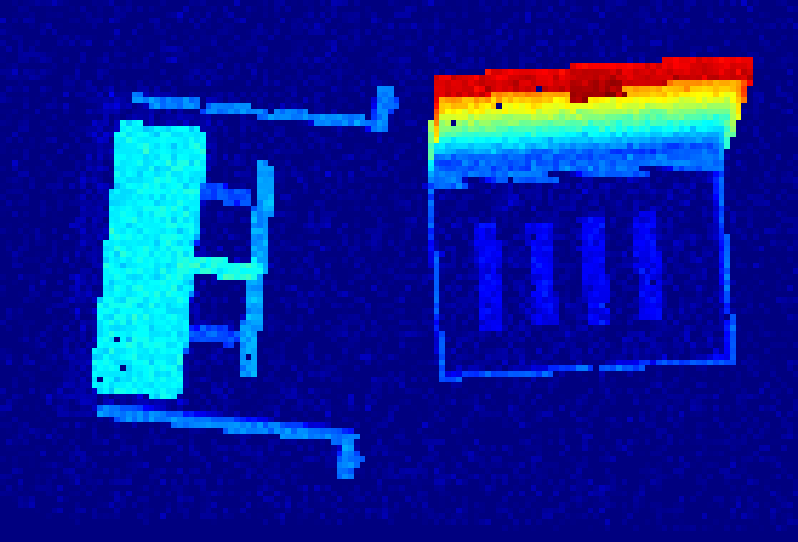

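The crops show the holder (housing top corners near (118,124),(208,128),(183,398),(93,392) in the crop) and the case rim (bottom corners (440,380),(735,362)). The holder is turned about -6° and the case the other way by about 3°. Now the poses.

```bash
cat > pose.py <<'E'
from h import *
def fit(P,mask): # min-area rect in world xy
    q=P[mask][:,:2].astype(np.float32); return cv2.minAreaRect(q)
E
python3 - <<'E'
from h import *
d=np.load('pics/top0.npy'); P=cloud('top',d); Z=P[...,2]
v,u=np.mgrid[0:400,0:640]
def comp(m,seed):
    n,l=cv2.connectedComponents(m.astype(np.uint8)); return l==l[seed[1],seed[0]]
# housing
box=(u>298)&(u<322)&(v>208)&(v<263)&(Z>46)&(Z<58)
hm=comp(box,(310,235)); q=P[hm][:,:2].astype(np.float32)
print('housing',cv2.minAreaRect(q), np.median(P[hm][:,2]), cv2.boxPoints(cv2.minAreaRect(q)))
# plate top / arms centreline via PCA
def line(m,n):
    q=P[m]; c=q.mean(0); w=np.linalg.svd(q[:,:2]-c[:2],full_matrices=False)[2][0]; print(n,len(q),c.round(1),np.degrees(np.arctan2(w[1],w[0])).round(2)); return c,w
C=lambda x0,y0,x1,y1:(u>=285+x0/5.7-.5)&(u<285+x1/5.7)&(v>=190+y0/5.7-.5)&(v<190+y1/5.7)
h=(Z>27)&(Z<50)
line(C(235,155,280,385)&h,'plate'); line(C(130,85,365,135)&h,'armtop'); line(C(90,395,330,440)&h,'armbot')
r=(Z>20)&(Z<45)
line(C(445,355,730,385)&r,'case -x rim'); line(C(425,195,450,360)&r,'case +y rim'); line(C(705,180,745,350)&r,'case -y rim')
lid=C(430,50,760,160)&(Z>60); q=P[lid]; print('lid zmax',np.percentile(q[:,2],98)); t=q[q[:,2]>np.percentile(q[:,2],90)]; print(t.mean(0),t.min(0),t.max(0))
x=bool
for n,z,pts in (('case z31',31,[(438,381),(737,362)]),('housing52',52,[(116,122),(207,126),(184,399),(92,394)])):
    print(n,plane('top',[(285+a/5.7-.5,190+b/5.7-.5) for a,b in pts],z).round(1).tolist())
E
```

```text
housing ((443.31365966796875, -94.40580749511719), (57.80622100830078, 150.0675048828125), 84.68724822998047) 52.23256921583155 [[ 365.92603 -116.23721]
 [ 515.3489  -130.1323 ]
 [ 520.7013   -72.5744 ]
 [ 371.27844  -58.67932]]
plate 117 [ 441.2 -149.7   39.3] 176.15
armtop 86 [ 525.7 -141.3   37.2] -92.65
armbot 92 [ 352.5 -124.8   35.2] -95.58
case -x rim 52 [ 384.3 -339.1   28.4] -86.04
case +y rim 27 [ 432.9 -250.9   29.4] -175.24
case -y rim 37 [ 443.5 -414.1   28.2] -174.98
lid zmax 137.0901620804739
[ 541.31576165 -324.61350895  135.24601347] [ 532.98089289 -404.99634465  132.49801663] [ 548.78245102 -250.69376037  142.50971903]
case z31 [[376.5, -252.6, 31.0], [388.6, -420.5, 31.0]]
housing52 [[519.6, -71.3, 52.0], [518.0, -121.8, 52.0], [367.1, -110.7, 52.0], [369.2, -59.8, 52.0]]
```

```bash
cat >> h.py <<'E'
def rot(b): # tool down, tool y along +-(cos b, sin b): pick the nearest
    best=None
    for a in ((b+np.pi/2)/2,(b-np.pi/2)/2):
        rv=np.pi*np.array([np.cos(a),np.sin(a),0]); q=ik(list(POSE),list(rv))
        if q is not None and (best is None or abs(q[6])<abs(best[1])): best=(rv,q[6])
    return best[0]
POSE=(435,-400,200)
E
python3 - <<'E'
from h import *
rv=rot(0.0); print(rv)
gripper_to(0); L=tip_reach() if callable(tip_reach) else tip_reach; print(L,get_grip_width(),get_force())
y=-325
movep([590,y,L+170],rv); print(get_t())
movel([590,y,L+102],feed=150)
for p in ([540,102],[500,102],[460,102],[420,98],[400,75],[396,49]):
    g=movel([p[0],y,L+p[1]],feed=90,guard=8); print(p,g,np.round(get_force(),1),get_t())
    if g: break
E
```

```text
[2.22144147 2.22144147 0.        ]
72.6 -0.15039543786698006 [-0.0359884  -0.07985823  0.59606389]
2.3833
[540, 102] False [0.8 1.  0.8] 3.6917
[500, 102] True [ 0.3 -0.3  3.7] 3.9917
```

Run:
```python
from h import *
print(get_eef_pos(),get_force(),get_t())
im,d=save('top','t1'); a=im[180:290,285:430]
im2,_=save('scene','s1'); b=im2[110:260,300:460]
f=lambda x:cv2.resize(x,(400,400*x.shape[0]//x.shape[1]),interpolation=cv2.INTER_CUBIC)
a,b=f(a),f(b); H=max(len(a),len(b)); pad=lambda x:np.pad(x,((0,H-len(x)),(0,0),(0,0)))
cv2.imwrite('pics/m1.png',np.hstack([pad(a),pad(b)])[:,:,::-1])
```

```text
[ 524.92364686 -324.95105584  175.88046173] [ 0.2536659  -0.28776282  3.67160873] 3.9917
```

View pics/m1.png

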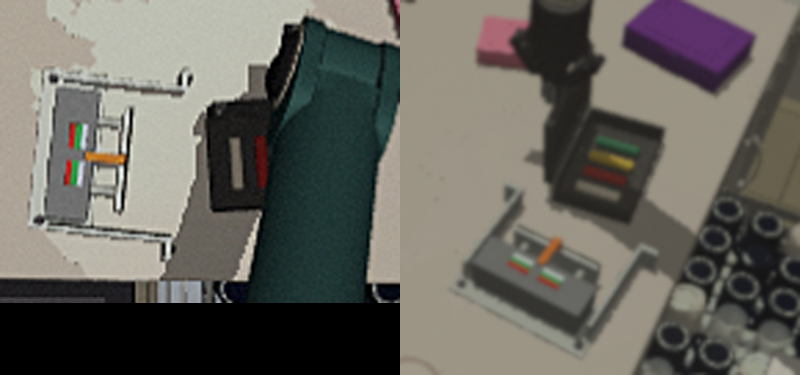

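The lid is about upright with the finger behind it, near (565,120) in the right half. The guard tripped on a force transient, so I carry on more gently.

Run:
```python
from h import *
y=-325; L=72.6
for p,g in (([470,102],20),([425,98],20),([402,72],20),([396,52],20),([396,42],6)):
    r=movel([p[0],y,L+p[1]],feed=80 if g>6 else 25,guard=g); print(p,r,np.round(get_force(),1),np.round(get_eef_pos(),1),get_t())
    if r and g>6: break
```

```text
[470, 102] False [-0.4 -0.5  0.4] [ 470.3 -324.9  174.5] 4.9417
[425, 98] False [0.4 0.5 0.5] [ 425.  -325.2  170.8] 5.6583
[402, 72] False [-0.2  0.2  0.7] [ 402.1 -325.   144.5] 6.2417
[396, 52] False [ 0.6 -0.2  1.1] [ 396.  -324.8  124.3] 6.65
[396, 42] True [-1.   0.6  7.4] [ 396.4 -325.2  116.4] 7.0417
```

Pressed shut at about 44 mm. Now I back off, open the gripper and re-measure the case.

Run:
```python
from h import *
L=72.6; dwell(0.3)
movel([396,-325,L+90],feed=150)
movep([436,-530,L+110],rot(0.079)); gripper_to(85); print(get_t())
im,d=save('top','t2'); a=im[190:285,285:435]
P=cloud('top',d); Z=P[...,2]; v,u=np.mgrid[0:400,0:640]
m=((u>345)&(u<425)&(v>190)&(v<275)&(Z>38)&(Z<50)).astype(np.uint8)
n,l,s,c=cv2.connectedComponentsWithStats(m); i=1+s[1:,4].argmax(); q=P[l==i]
print(s[i],cv2.minAreaRect(q[:,:2].astype(np.float32)),q[:,2].mean())
im2,_=save('scene','s2'); b=im2[110:260,300:460]
f=lambda x:cv2.resize(x,(400,400*x.shape[0]//x.shape[1]),interpolation=cv2.INTER_CUBIC)
a,b=f(a),f(b); H=max(len(a),len(b)); pad=lambda x:np.pad(x,((0,H-len(x)),(0,0),(0,0)))
cv2.imwrite('pics/m2.png',np.hstack([pad(a),pad(b)])[:,:,::-1])
```

```text
9.4417
[ 360  221   55   38 1778] ((430.4952392578125, -332.31329345703125), (113.2470703125, 167.3640594482422), 5.046847343444824) 44.09050402969122
```

View pics/m2.png

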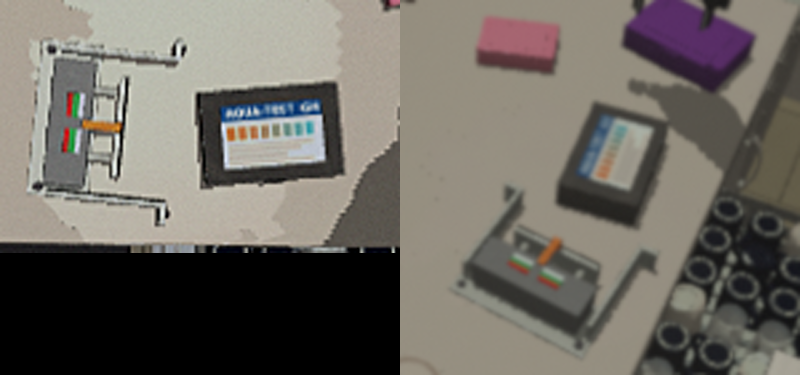

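The lid is shut (flat black box with its label, left half at (270,135)) and the holder is untouched. Next I push it with the two opened fingers, turning it square on the way in.

```bash
cat >> h.py <<'E'
HO=np.array([438.5,-155.3]); HY=-0.078
def Rz(a): return np.array([[np.cos(a),-np.sin(a)],[np.sin(a),np.cos(a)]])
def tool(o,yaw,loc): # tool pose for case origin o (world), yaw, tool at loc in case frame
    return list(np.array(o)+Rz(yaw)@np.array(loc))+[75.], rot(yaw)
def case(name):
    im,d=save('top',name); P=cloud('top',d); Z=P[...,2]; v,u=np.mgrid[0:400,0:640]
    m=((u>325)&(u<425)&(v>190)&(v<275)&(Z>39)&(Z<49)).astype(np.uint8)
    m=cv2.morphologyEx(m,cv2.MORPH_OPEN,np.ones((7,7),np.uint8))
    n,l,s,c=cv2.connectedComponentsWithStats(m); i=1+s[1:,4].argmax()
    r=cv2.minAreaRect(P[l==i][:,:2].astype(np.float32)); return r,s[i]
E
python3 - <<'E'
from h import *
gripper_to(60); print(get_grip_width())
o0,y0=np.array([428.5,-332.5]),0.088
p,r=tool(o0,y0,(2,-115)); movep(p[:2]+[130.],r); movel(p,feed=120)
o1=HO+Rz(HY)@np.array([0,-118]); y1=HY
p,r=tool(o0,y0,(2,-95)); print(movel(p,feed=40,rot=r,guard=15),np.round(get_force(),1))
for k in np.linspace(0,1,7)[1:]:
    p,r=tool(o0+(o1-o0)*k,y0+(y1-y0)*k,(2,-94)); g=movel(p,feed=40,rot=r,guard=20); print(k,g,np.round(get_force(),1))
    if g: break
print(case('t3'),get_eef_pos(),get_t())
im2,_=save('scene','s3'); a=cv2.imread('pics/t3.png')[190:285,285:435,::-1]; b=im2[110:260,300:460]
f=lambda x:cv2.resize(x,(400,400*x.shape[0]//x.shape[1]),interpolation=cv2.INTER_CUBIC)
a,b=f(a),f(b); H=max(len(a),len(b)); pad=lambda x:np.pad(x,((0,H-len(x)),(0,0),(0,0)))
cv2.imwrite('pics/m3.png',np.hstack([pad(a),pad(b)])[:,:,::-1])
E
```

```text
59.93842926923942
False [ 0.2 -0.5 -0. ]
0.16666666666666666 False [0.3 0.6 0.4]
0.3333333333333333 False [ 1.  -0.1 -1.3]
0.5 False [-0.8  0.5 -0.9]
0.6666666666666666 False [-0.5 -1.   0.4]
0.8333333333333333 False [-0.7 -1.4  0. ]
1.0 False [-0.  -0.  -0.3]
(((427.9828796386719, -269.1096496582031), (35.181617736816406, 51.53182601928711), 0.2097846120595932), array([359, 235,  17,  12, 158], dtype=int32)) [ 424.02043179 -366.52352929   74.98203691] 14.15
```

View pics/m3.png

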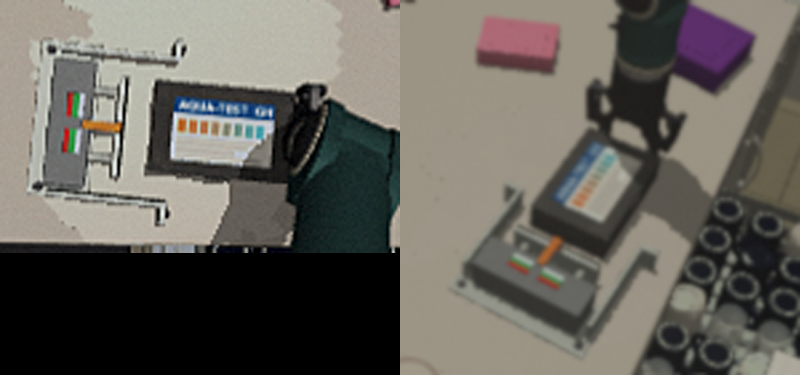

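The case now lies square to the holder with its +y end at about (152,128) in the left half, still short of the plate. I compute its position from the end-face corners (156,82) and (148,173).

Run:
```python
from h import *
d=np.load('pics/t3.npy'); P=cloud('top',d)
s=400/150
c=plane('top',[(285+a/s-.5,190+b/s-.5) for a,b in ((155,81),(147,174),(300,91))],44); print(c.round(1))
Z=P[...,2]; v,u=np.mgrid[0:400,0:640]
m=(u>335)&(u<385)&(v>215)&(v<262)&(Z>38)&(Z<50); m&=(P[...,1]<-175)
q=P[m][:,:2]
# outline per row/col: +y end edge, +-x edges (y range near end)
ed=[q[(q[:,0]>x)&(q[:,0]<x+6),1].max() for x in range(382,476,6)]; xs=np.arange(382,476,6)+3
f=np.polyfit(xs,ed,1,); print('end: slope',f[0],'y at 433',np.polyval(f,433),np.round(ed))
ys=np.arange(-240,-210,5); print([(q[abs(q[:,1]-y)<2.5,0].min().round(1),q[abs(q[:,1]-y)<2.5,0].max().round(1)) for y in ys])
ax=[(Rz(-HY)@(p[:2]-HO)).round(1) for p in c]; print('holder frame',ax)
```

```text
[[ 492.5 -191.2   44. ]
 [ 382.1 -182.7   44. ]
 [ 482.3 -363.9   44. ]]
end: slope -0.07766615446351186 y at 433 -190.1730987550445 [-187. -187. -187. -187. -187. -190. -190. -190. -190. -190. -193. -193.
 -193. -192. -192. -192.]
[(np.float64(381.7), np.float64(489.5)), (np.float64(382.2), np.float64(489.4)), (np.float64(381.9), np.float64(489.4)), (np.float64(385.0), np.float64(492.4)), (np.float64(384.7), np.float64(492.4)), (np.float64(384.9), np.float64(492.4))]
holder frame [array([ 56.7, -31.6]), array([-54.1, -31.7]), array([  60. , -204.5])]
```

```bash
cat >> h.py <<'E'
def fav(n=15):
    F=[]
    for _ in range(n): dwell(0.03); F.append(get_force())
    return Rz(-HY)@np.mean(F,0)[:2]
E
python3 - <<'E'
from h import *
p0=np.array(get_eef_pos()); d=np.array([*(Rz(HY)@[0,1]),0]); rv=rot(HY)
print(fav())
movel(list(p0+25*d),feed=40); print(25,fav())
for s in range(28,50,2):
    movel(list(p0+s*d),feed=15); f=fav(8); e=np.array(get_eef_pos()); print(s,f.round(2),((e-p0)@d).round(1))
    if -f[1]>6.0: break
print(get_t())
E
```

```text
[-0.02959516 -0.06607315]
25 [ 0.04925743 -0.25577287]
28 [0.22 0.24] 28.0
30 [0.2  0.22] 30.0
32 [ 0.13 -0.12] 32.1
34 [-0.12  0.28] 34.1
36 [-0.56 -3.53] 35.5
38 [-0.36 -4.67] 37.8
40 [-0.46 -5.1 ] 39.8
42 [-0.8  -5.88] 41.4
44 [-1.13 -6.85] 43.1
21.0
```

Run:
```python
from h import *
d=np.array([*(Rz(HY)@[0,1]),0]); p=np.array(get_eef_pos())
p[2]=75
movel(list(p+3*d),feed=15); dwell(1.0); print(fav(20),get_eef_pos(),get_t())
im,dd=save('top','t4'); im2,_=save('scene','s4'); a=im[200:275,290:390]; b=im2[160:260,310:420]
f=lambda x:cv2.resize(x,(400,400*x.shape[0]//x.shape[1]),interpolation=cv2.INTER_CUBIC)
a,b=f(a),f(b); H=max(len(a),len(b)); pad=lambda x:np.pad(x,((0,H-len(x)),(0,0),(0,0)))
cv2.imwrite('pics/m4.png',np.hstack([pad(a),pad(b)])[:,:,::-1])
```

```text
[-1.23215737 -7.56938712] [ 427.11725878 -321.92752711   75.14747192] 22.9583
```

View pics/m4.png

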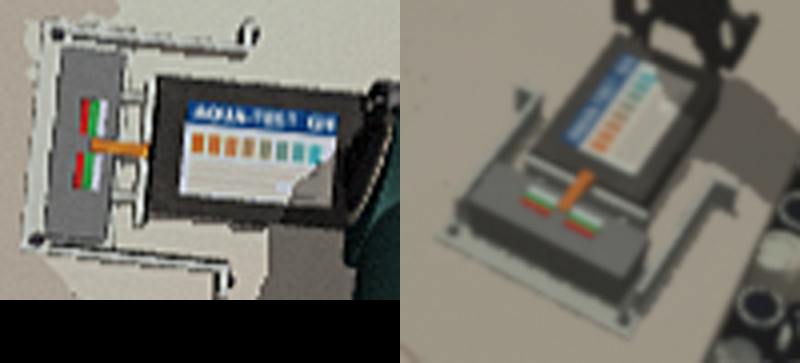

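The orange pointer's tip, at (92,146) in the left half, stands in the green field. The case is square, midway and flat with its lid shut, and the push is steady at 7.6 N, so I hand in.

```bash
python3 -c "
from h import *
dwell(0.5); print(fav(),get_t()); print(close_job())"
```

```text
[-0.85824321 -7.61482576] 24.0583
the job is handed in; nothing more can be done
None
```

I handed the job in at about 24 s with the lid shut, the case square and midway between the arms, the pointer in the green field, and the gripper still pressing steadily at about 7.6 N; I have not seen the judge's verdict.

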